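Build up a tube rack and fill it

TASK

Build up the tube rack on its foot: first lower the plain plate over both posts until it lies flat on the foot, then lower the plate with the two extra round holes over the posts until it sits flat on the post shoulders. Then stand the wide glass tube in the larger hole and the narrow glass tube in the smaller one, in either order, each upright on the plate below. Do not tip over any of the glass, the conical flask included.

Things in the scene. Friction and masses are not known exactly. Their poses are not given: they have to be found in the camera images.
- foot: The rack's foot, fixed to the bench: dark steel bar 46 (x) x 220 (y) x 12 mm with two upright stepped steel posts at y = -80 and +80 mm (x = 0): 22 mm diameter from the bar's top (z = 12) to a flat shoulder at z = 50, then a pin of 8 mm diameter to z = 66, tapering to a blunt point at z = 72. Origin: centre of the underside, at bench height; z up.
- lower_plate: The lower (plain) plate: loose aluminium 62 (x) x 206 (y) x 8 mm, 0.25 kg; a black grip block, 20 (x) x 18 (y) x 24 mm stands mid-top (to z = 32). Only two round holes, 28 mm diameter, at y = -80 and +80 mm, that pass the 22 mm shoulders. Fits either way round. Origin: centre of the underside. Home: flat on the foot's bar, origin 12 mm above the foot's.
- upper_plate: Upper plate: aluminium 62 (x) x 206 (y) x 8 mm, 0.2 kg; a black grip block, 20 (x) x 18 (y) x 24 mm stands mid-top (to z = 32). Two 13 mm holes at y = -80 and +80 mm go over the 8 mm pins and stop on the shoulders. Larger tube hole 46 mm diameter at y = +36, smaller 32 mm at y = -32. Fits either way round. Origin: centre of the underside. Home: origin 50 mm above the foot's.
- big_hole (a point): Centre of the larger (46 mm) tube hole, level with the upper plate's top face; it moves with the upper plate, axes as the plate.
- small_hole (a point): Centre of the smaller (32 mm) tube hole, level with the upper plate's top face; it moves with the upper plate, axes as the plate.
- wide_tube: The wide tube: frosted glass tube, open at the top, flat closed bottom with a 4 mm bevel, outer diameter 36 mm, height 90 mm, about 0.06 kg, standing upright on the bench. Origin: centre of the underside; z up its axis. Home: through the larger hole, standing on the lower plate (20 mm above the foot's origin).
- narrow_tube: The narrow tube: frosted glass tube, open at the top, flat closed bottom with a 4 mm bevel, outer diameter 24 mm, height 110 mm, about 0.04 kg, standing upright on the bench. Origin: centre of the underside; z up its axis. Home: through the smaller hole, standing on the lower plate (20 mm above the foot's origin).
- flask: A conical flask of frosted glass, 64 mm diameter at the foot, 26 mm at the neck, 95 mm high, standing upright near the tubes. Not part of the job: leave it standing. Origin: centre of the underside; z up its axis.
Not all that is in view belongs to the job. Leave any black or brown look-alike of the narrow_tube alone. Leave any yellow look-alike of the lower_plate alone.

How it is judged:
On the way, in this order (a step that is already met when the one before it is completed fails the run):
1. the plain plate lies flat on the foot, over both posts, let go (horizontal distance between lower_plate and foot below 0.008 m and z of lower_plate in the frame of foot between 0.007 and 0.017 m and angle between lower_plate's own z axis and vertical below 0.06 rad and angle between the y axis of lower_plate and the y axis of foot, either way round below 0.15 rad and contact force between lower_plate and the fingers below 0.1 N), for 0.2 s.
2. the plate with tube holes sits flat on both post shoulders, let go (horizontal distance between each of lower_plate, upper_plate and foot below 0.008 m and z of lower_plate in the frame of foot between 0.007 and 0.017 m and angle between each of lower_plate, upper_plate's own z axis and vertical below 0.06 rad and angle between the y axis of each of lower_plate, upper_plate and the y axis of foot, either way round below 0.15 rad and z of upper_plate in the frame of foot between 0.045 and 0.055 m and contact force between upper_plate and the fingers below 0.1 N), for 0.2 s.
3. both tubes stand in their holes on the lower plate, let go (horizontal distance between wide_tube and big_hole below 0.008 m and z of wide_tube in the frame of foot between 0.014 and 0.026 m and angle between each of wide_tube, narrow_tube's own z axis and vertical below 0.1 rad and horizontal distance between narrow_tube and small_hole below 0.008 m and z of narrow_tube in the frame of foot between 0.014 and 0.026 m and contact force between each of wide_tube, narrow_tube and the fingers below 0.1 N), for 0.2 s.
At the end, for the whole second after the job is handed in: Plain plate flat on the foot, holed plate flat on the shoulders (8 mm sideways, 5 mm in height, 0.15 rad yaw, either way round); wide tube in larger, narrow in smaller hole, 8 mm from its centre, upright within 0.1 rad, on the lower plate within 6 mm; flask upright; all at rest (horizontal distance between each of lower_plate, upper_plate and foot below 0.008 m and z of lower_plate in the frame of foot between 0.007 and 0.017 m and angle between each of lower_plate, upper_plate's own z axis and vertical below 0.06 rad and angle between the y axis of each of lower_plate, upper_plate and the y axis of foot, either way round below 0.15 rad and z of upper_plate in the frame of foot between 0.045 and 0.055 m and horizontal distance between wide_tube and big_hole below 0.008 m and z of wide_tube in the frame of foot between 0.014 and 0.026 m and angle between each of wide_tube, narrow_tube's own z axis and vertical below 0.1 rad and horizontal distance between narrow_tube and small_hole below 0.008 m and z of narrow_tube in the frame of foot between 0.014 and 0.026 m and linear speed of each of lower_plate, upper_plate, wide_tube, narrow_tube below 0.02 m/s and angle between flask's own z axis and vertical below 0.3 rad); the robot touches nothing.
It fails at once if a glass tube or the flask is tipped by more than about 35 degrees (angle between any of wide_tube, narrow_tube, flask's own z axis and vertical above 0.6 rad).
It also fails if it takes over 123 s, if anything falls off the work surface, if the arm or the gripper's body presses on something with over 40 N, if the wrist force passes 120 N, or if a joint passes its speed limit or range.

ROBOT

A 7-joint arm with a two-finger parallel gripper is mounted at the origin on the work surface. World frame = base frame: x ahead of the robot, y to its left, z up, the work surface at z = 0. Lengths are in m, angles in rad, forces in N, time in s.
With the tool pointing down it reaches from about 0.425 to 0.875 m from the base axis. Payload 4.7 kg.
Tool frame: the origin (TCP) lies on the mounting face of the last link; the fingertips stand 182 mm ahead of it and the grasp point (between the pads) lies ahead of it (ctrl.grip_point_offset is the z of the grasp point in the tool frame, in m); z points along the fingers, y is the line along which they close (so a half turn about z gives the same grasp; the last joint's range is limited). The gripper opens to 87 mm and grips with 3 to 60 N. Pads are 19 mm wide; open, the fingers measure 117 mm over their backs; the gripper's body (75 mm by 190 mm) begins 51 mm behind the grasp point.
Start: joints at [-1.119, 0.321, -0.07, 1.45, 0.023, 1.371, -0.057], TCP at [0.276, 0.589, 0.405] pointing down, gripper open.
Joint ranges: [-2.86, 2.86], [-0.3, 2.09], [-1.38, 1.24], [0.06, 2.45], [-1.56, 4.7], [0.09, 2.05], [-2.69, 2.69]. Speed limits (rad/s): [2.57, 2.57, 3.14, 3.14, 3.14, 3.14, 3.14].

INTERFACE

Orientations are given as a rotation vector (axis times angle).
In Python, from bench import ctrl gives the robot as it stands.
- The arm moves only by the shell command python3 -m inch 'ROWS' [FORCE]. ROWS is rows parted by semicolons, their numbers by spaces, 1 to 20 of them, each of 5 numbers: dx, dy, dz in m, then a turn about the tool's z in rad, then the opening from 0.0 (shut) to 1.0 (fully open); each row is the pose to reach, as a shift and turn from the pose commanded when the command began, along the tool's axes at that moment; what a row does not reach only later rows make up. A row lasts 1/10 s, in which the tool goes at most 0.05 m and 0.15 rad, less where a joint would pass 70% of its speed; a pose out of reach is approached as far as the arm can. The fingers move at their own pace and stop on an object; FORCE is the grip in N (left out, the last holds). Time passes only in rows, so rows that do not move let the fingers close. It prints the time, the measured TCP pose, the force, the opening and the grip force at its end.
- ctrl.get_state(): the state, without advancing time (a new reading comes with each control period).
- ctrl.get_image(name): name is "side" or "top" or "wrist"; returns (picture, depth): 384x512x3 uint8, red, green, blue; 384x512 float32, m along the optical axis (not along the pixel's ray), 0 where there is no reading.
- ctrl.camera_model(name): a dict with "vertical_fov" (degrees; the focal length in pixels is half the picture's height over the tangent of half this angle, whatever the lens; pixels are square), "cx", "cy" (the principal point, pixels), "rvec" (rotation vector, rad) and "tvec" (3), from world to camera coordinates, as OpenCV has them; the wrist camera has in their place "hand_eye" (4x4, takes a point from camera to tool coordinates, whose origin is the TCP and whose axes are the flange's). Camera axes: x right, y down, z forward; pixel columns grow to the right and rows downward; lengths in m; the calibration is good to about 2 mm. A picture is of the moment at which its call begins: read the wrist's pose just before it. camera_model takes no time and is no camera call.
- ctrl.close_job(): hands the job in; it is judged then, once.
The state is a dict: "time": time; "joint_positions": joint angles; "qd": joint speeds; "joint_torque": joint torques, N m; "position": TCP position; "tool_rot": TCP orientation; "ft_force": force on the tool from outside, world axes, zero at the start; "torque": the same for the moment, N m; "grip_width": opening from 0.0 (shut) to 1.0 (fully open); "grip_force": force on a finger pad.
Only numpy, scipy, OpenCV 4.12 (cv2) and the standard library are available. Lean on these libraries where they do the work, as an engineer would, in place of code of your own. Each camera call takes 0.05 s, during which the arm holds its last target. There are 200 camera calls.

## Working session

There is one attempt and no reset: what is moved stays moved. The work goes in short steps, Python scripts to look and compute and a shell command to move; the robot and the scene stay as the last step left them, time stands still between calls to the robot, and variables do not carry over. Pictures are saved under pics/ and viewed, at most 17 in all, crops included, and the job is handed in when it is done.

```bash
ls; mkdir -p pics; cat > h.py <<'E'
import numpy as np, cv2
from scipy.spatial.transform import Rotation as R
from bench import ctrl
def cam(name, st=None):
    m=ctrl.camera_model(name); f=192/np.tan(np.radians(m["vertical_fov"])/2)
    if "hand_eye" in m:
        T=np.eye(4);T[:3,:3]=R.from_rotvec(st["tool_rot"]).as_matrix();T[:3,3]=st["position"]
        W=T@np.array(m["hand_eye"]); Rw,c=W[:3,:3],W[:3,3]
    else:
        Rc=R.from_rotvec(np.ravel(m["rvec"])).as_matrix(); Rw=Rc.T; c=-Rc.T@np.ravel(m["tvec"])
    return f,m["cx"],m["cy"],Rw,c
def shot(name,fn):
    st=ctrl.get_state(); C=cam(name,st); im,d=ctrl.get_image(name)
    cv2.imwrite(f"pics/{fn}.png",im[:,:,::-1]); np.savez(f"pics/{fn}.npz",im=im,d=d,f=C[0],cx=C[1],cy=C[2],R=C[3],c=C[4])
    return st
def load(fn):
    z=np.load(f"pics/{fn}.npz"); return z["im"],z["d"],(float(z["f"]),float(z["cx"]),float(z["cy"]),z["R"],z["c"])
def ray(C,u,v): 
    return C[3]@np.array([(u-C[1])/C[0],(v-C[2])/C[0],1.])
def onz(C,u,v,z):
    r=ray(C,u,v); return C[4]+r*(z-C[4][2])/r[2]
def cloud(fn):
    im,d,C=load(fn); v,u=np.mgrid[:384,:512]
    p=np.stack([(u-C[1])/C[0]*d,(v-C[2])/C[0]*d,d],-1)@C[3].T+C[4]; p[d==0]=np.nan
    return im,p
E
python3 - <<'E'
from h import *
shot("top","top0");shot("side","side0");s=shot("wrist","w0")
for k in s:print(k,np.round(s[k],3))
print(ctrl.grip_point_offset)
for n in("top","side","wrist"):
    f,cx,cy,Rw,c=cam(n,s);print(n,f,cx,cy,c.round(3),Rw.round(2).tolist(),{k:v for k,v in ctrl.camera_model(n).items() if k not in("rvec","tvec","hand_eye")})
E
```

```text
pics
time 0.1
joint_positions [-1.119  0.322 -0.07   1.452  0.023  1.371 -0.057]
qd [-0.001 -0.002 -0.001 -0.003  0.001  0.001  0.001]
joint_torque [-0.0000e+00 -4.9257e+01 -4.0600e-01 -3.1340e+01 -6.4000e-02  3.9000e-02
  0.0000e+00]
position [0.275 0.589 0.404]
tool_rot [-6.820e-01 -3.066e+00  3.000e-03]
ft_force [ 0.85  -0.578  0.53 ]
torque [-0.007 -0.004  0.063]
grip_force 0.0
grip_width 1.0
0.1635
top 353.3899790507063 256.70838472651604 195.98931557206748 [0.268 0.004 0.899] [[0.01, -0.98, 0.17], [-1.0, -0.01, 0.01], [-0.01, -0.17, -0.98]] {'vertical_fov': 57.03127389183928, 'cx': 256.70838472651604, 'cy': 195.98931557206748}
side 427.7761137794138 261.4423592636929 191.4575174190269 [ 0.398 -0.994  0.724] [[1.0, -0.01, 0.04], [-0.04, -0.57, 0.82], [0.01, -0.82, -0.57]] {'vertical_fov': 48.34422534386946, 'cx': 261.4423592636929, 'cy': 191.4575174190269}
wrist 266.15603778858093 253.7571452811653 191.84544009777457 [0.208 0.62  0.384] [[0.42, 0.87, 0.25], [0.91, -0.41, -0.12], [-0.0, 0.27, -0.96]] {'vertical_fov': 71.61195430070356, 'cx': 253.7571452811653, 'cy': 191.84544009777457}
```

View pics/top0.png

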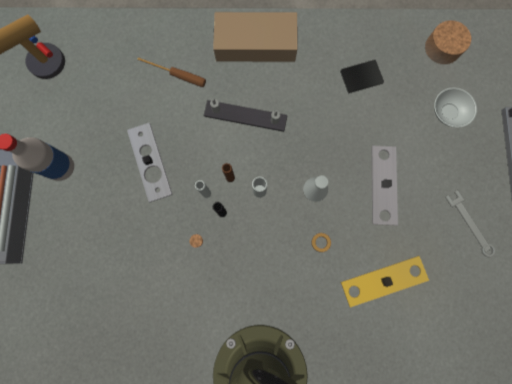

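View pics/side0.png

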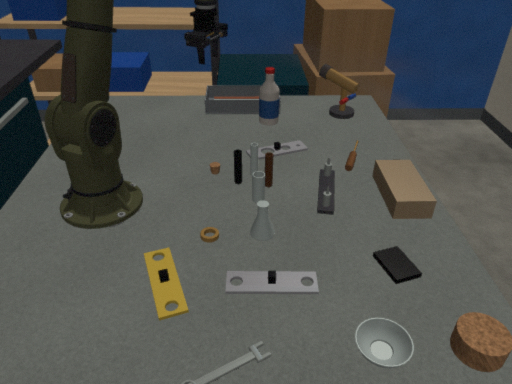

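The top view shows these things:
- Foot at (245,115), with its posts at (211,104) and (276,115).
- Plain aluminium plate at (385,185). Its look-alike is the yellow plate at (385,280).
- Holed plate at (148,162).
- Wide tube at (260,186).
- Narrow tube at (200,187), frosted. Its look-alikes are brown at (228,172) and black at (219,209).
- Flask at (317,187).

The side view agrees: plain plate at (272,282), yellow at (165,282), flask at (263,222), wide tube at (258,187), narrow tube at (254,157).

By the description I choose the grey plate at (385,185).

```bash
cat > meas.py <<'E'
from h import *
def blobs(fn,zlo,zhi,minpx=20,ext=(0.2,0.9,-0.5,0.5)):
    im,p=cloud(fn); z=p[...,2]
    m=((z>zlo)&(z<zhi)&(p[...,0]>ext[0])&(p[...,0]<ext[1])&(p[...,1]>ext[2])&(p[...,1]<ext[3])).astype(np.uint8)
    n,l,s,c=cv2.connectedComponentsWithStats(m,connectivity=4)
    out=[]
    for i in range(1,n):
        if s[i,4]<minpx: continue
        q=p[l==i]; col=im[l==i].mean(0)
        (cx,cy),(w,h),a=cv2.minAreaRect((q[:,:2]*1000).astype(np.float32))
        out.append((c[i].round(),s[i,4],q.mean(0).round(4),(round(cx,1),round(cy,1),round(w,1),round(h,1),round(a,1)),np.nanpercentile(q[:,2],[5,50,95]).round(4),col.round()))
    return out
if __name__=="__main__":
    for fn in("top0","side0"):
        im,p=cloud(fn)
        print(fn,[p[v,u].round(4).tolist() for u,v in((40,330),(330,300),(470,60),(200,300),(300,100))])
        for b in blobs(fn,0.004,0.3,30): print(*b)
E
python3 meas.py
```

```text
top0 [[0.0913, 0.5358, -0.0005], [0.1697, -0.1707, -0.0022], [0.8142, -0.5726, -0.0004], [0.166, 0.1492, -0.0023], [0.6918, -0.1021, 0.002]]
[255.  38.] 3619 [0.8406 0.0211 0.0527] (851.8, 21.1, 220.1, 96.5, 89.9) [0.0158 0.0591 0.062 ] [126. 107.  84.]
[441.  42.] 905 [ 0.8398 -0.473   0.0408] (849.5, -473.7, 100.1, 52.6, 0.1) [0.0105 0.0488 0.0524] [123.  95.  71.]
[181.  74.] 432 [0.7561 0.2195 0.02  ] (774.7, 248.5, 199.7, 32.1, 67.5) [0.0117 0.0212 0.0261] [107.  80.  57.]
[361.  75.] 953 [ 0.7587 -0.2672  0.0136] (760.9, -268.8, 72.5, 101.7, 17.7) [0.0097 0.0139 0.0165] [41. 41. 40.]
[444. 106.] 490 [ 0.6691 -0.4782  0.019 ] (661.3, -472.0, 108.0, 55.8, 0.1) [0.0051 0.0165 0.036 ] [130. 135. 130.]
[245. 115.] 1424 [0.6427 0.0456 0.0161] (646.0, 46.1, 219.8, 47.5, 79.3) [0.0084 0.0119 0.0496] [71. 69. 70.]
[148. 161.] 1444 [0.5177 0.296  0.0086] (517.1, 296.1, 206.9, 62.7, 19.9) [0.0051 0.0076 0.0156] [140. 141. 142.]
[ 56. 159.] 591 [0.4994 0.4954 0.0786] (500.4, 495.1, 47.4, 9.8, 0.3) [0.0135 0.0813 0.1342] [50. 54. 61.]
[384. 185.] 1766 [ 0.4583 -0.3143  0.009 ] (462.5, -314.
[... 2102 characters left out ...]

[397. 264.] 1011 [ 0.7586 -0.2766  0.0128] (760.1, -270.0, 73.0, 104.0, 16.5) [0.0068 0.0134 0.0157] [34. 33. 32.]
[168. 288.] 1392 [ 0.2304 -0.3294  0.0096] (218.4, -306.5, 62.1, 207.5, 18.5) [0.0059 0.0083 0.0255] [147. 124.  50.]
[271. 282.] 1835 [ 0.4597 -0.3193  0.0087] (459.8, -316.3, 67.7, 206.2, 88.4) [0.0054 0.0079 0.014 ] [124. 123. 124.]
[476. 325.] 943 [ 0.8447 -0.4805  0.0472] (849.4, -474.9, 99.3, 50.0, 0.2) [0.0262 0.0495 0.0513] [120.  89.  62.]
[381. 334.] 1361 [ 0.6651 -0.4743  0.0196] (660.7, -473.1, 53.9, 108.6, 90.0) [0.0053 0.0186 0.0345] [116. 122. 117.]
[255. 347.] 108 [ 0.4181 -0.4876  0.0073] (417.6, -487.2, 33.5, 22.8, 67.7) [0.0048 0.0073 0.0096] [114. 118. 113.]
```

```bash
python3 - <<'E'
import cv2,numpy as np
a=cv2.imread("pics/top0.png");s=cv2.imread("pics/side0.png")
c=[cv2.resize(x,(400,300),interpolation=cv2.INTER_CUBIC) for x in(a[130:250,330:490],a[85:145,195:295],a[115:211,110:238],a[150:225,180:280])]
cv2.imwrite("pics/crop1.png",np.vstack([np.hstack(c[:2]),np.hstack(c[2:])]))
E
```

```text
(no output)
```

View pics/crop1.png

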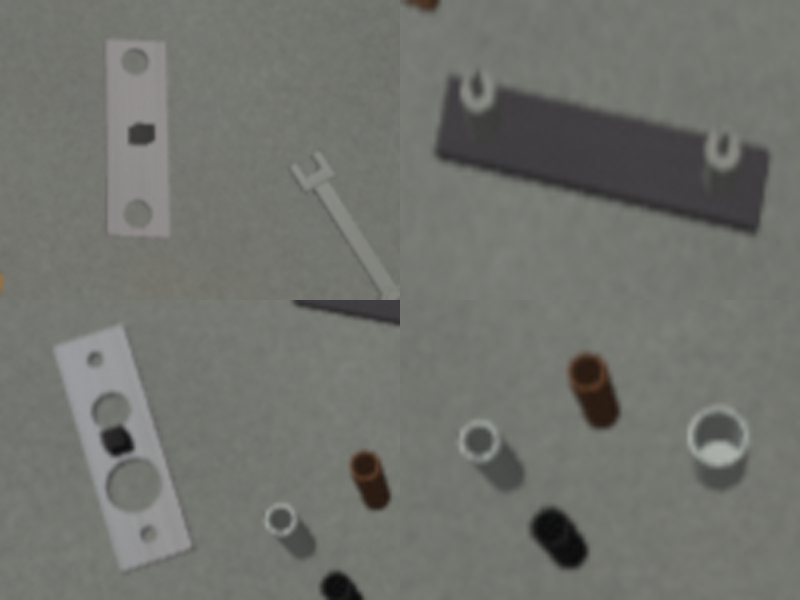

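The crop shows the plain plate (two large holes, dark grip block), the foot with two posts, the holed plate (two pin holes and two tube holes), and the frosted narrow tube beside the brown and black ones. My choices hold. I'll move over the plain plate.

```bash
cat > plan.py <<'E'
import sys
from h import *
# usage: plan.py x y zgrasp closing_deg -> shift in tool axes, turn
def plan(x,y,z,deg,st=None):
    st=st or ctrl.get_state(); M=R.from_rotvec(st["tool_rot"]).as_matrix()
    g=np.array([x,y,z+ctrl.grip_point_offset]); d=M.T@(g-st["position"])
    cur=np.degrees(np.arctan2(M[1,1],M[0,1])); t=-(deg-cur); t=(t+90)%180-90
    print("shift",d.round(4),"turn",round(np.radians(t),4),"or",round(np.radians(t-180*np.sign(t)),4),"cur closing",round(cur,2),"tilt",M[:,2].round(4),"n",int(max(np.linalg.norm(d)/.05,abs(np.radians(t))/.15))+1,
     "t",st["time"],"grasp",(st["position"]+M[:,2]*ctrl.grip_point_offset).round(4),"q",np.round(st["joint_positions"],2))
if __name__=="__main__": plan(*map(float,sys.argv[1:5]))
E
python3 plan.py 0.461 -0.315 0.19 -2
```

```text
shift [-0.551  -0.7396  0.0516] turn 1.1679 or -1.9737 cur closing 64.91 tilt [-6.0e-04 -1.4e-03 -1.0e+00] n 19 t 0.15 grasp [0.2754 0.5883 0.2404] q [-1.12  0.32 -0.07  1.45  0.02  1.37 -0.06]
```

```bash
python3 -m inch '-0.34 -0.34 0 0.55 1;-0.34 -0.34 0 0.55 1;-0.34 -0.34 0 0.55 1;-0.34 -0.34 0 0.55 1;-0.34 -0.34 0 0.55 1;-0.34 -0.34 0 0.55 1;-0.34 -0.34 0 0.55 1;-0.34 -0.34 0 0.55 1;-0.34 -0.34 0 0.55 1;-0.551 -0.74 0.05 1.168 1;-0.551 -0.74 0.05 1.168 1;-0.551 -0.74 0.05 1.168 1;-0.551 -0.74 0.05 1.168 1;-0.551 -0.74 0.05 1.168 1;-0.551 -0.74 0.05 1.168 1;-0.551 -0.74 0.05 1.168 1;-0.551 -0.74 0.05 1.168 1;-0.551 -0.74 0.05 1.168 1;-0.551 -0.74 0.05 1.168 1;-0.551 -0.74 0.05 1.168 1'; python3 plan.py 0.461 -0.315 0.19 -2
```

```text
time: 2.15
position: [0.4592, -0.3199, 0.3542]
tool_rot: [2.268, 2.172, -0.008]
ft_force: [-0.9, 0.4, -0.1]
grip_width: 1.002
grip_force: 0.0
shift [0.005  0.0016 0.0006] turn -0.008 or 3.1336 cur closing -2.46 tilt [-0.0026 -0.0042 -1.    ] n 1 t 2.15 grasp [ 0.4587 -0.3206  0.1907] q [-0.21  0.21  0.87  1.77 -0.16  1.24  0.66]
```

```bash
python3 -m inch '0 0 0 0 1;0 0 0 0 1;0 0 0 0 1'|head -2; cat > wm.py <<'E'
import sys
from meas import *
def holes(fn,z,ext):
    # rectangle of the plate by height mask, edges of round holes by cast rays on plane z
    im,d,C=load(fn); _,p=cloud(fn)
    for b in blobs(fn,0.004,0.14,200,ext): print(*b)
fn=sys.argv[1]; st=shot("wrist",fn); ext=tuple(map(float,sys.argv[2:6]))
holes(fn,0.008,ext)
im,d,C=load(fn); _,p=cloud(fn)
# black block top: dark pixels, cast on its measured height
g=im.max(2); m=((g<70)&(p[...,0]>ext[0])&(p[...,0]<ext[1])&(p[...,1]>ext[2])&(p[...,1]<ext[3])&(p[...,2]>.02)&(p[...,2]<.04)).astype(np.uint8)
q=p[m>0]
if len(q): print("block",len(q),q.mean(0).round(4),np.percentile(q[:,2],[50,95]).round(4),cv2.minAreaRect((q[q[:,2]>np.percentile(q[:,2],95)-.006][:,:2]*1000).astype(np.float32)))
E
python3 wm.py w1 0.3 0.6 -0.45 -0.2
```

```text
time: 2.45
position: [0.4614, -0.3135, 0.3548]
[252. 179.] 7144 [ 0.4587 -0.3141  0.009 ] (458.3, -315.7, 62.7, 206.3, 88.0) [0.007  0.0082 0.0099] [218. 216. 221.]
block 228 [ 0.4589 -0.3137  0.0313] [0.032  0.0332] ((458.9399108886719, -314.6849670410156), (19.197126388549805, 14.195658683776855), 87.63919067382812)
```

View pics/w1.png

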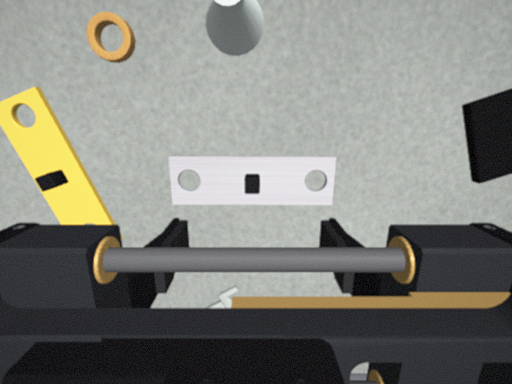

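The wrist view shows the plain plate at (252,180) with its block centred between the fingers, which close along the plate. Next I descend and grip.

```bash
python3 plan.py 0.4587 -0.315 0.030 -2
```

```text
shift [-0.0017 -0.0028  0.1614] turn 0.0026 or -3.139 cur closing -1.85 tilt [ 9.0e-04  1.2e-03 -1.0e+00] n 4 t 2.5 grasp [ 0.4616 -0.3134  0.1914] q [-0.21  0.2   0.86  1.78 -0.16  1.24  0.66]
```

```bash
python3 -m inch '-0.002 -0.003 0.05 0 0.6;-0.002 -0.003 0.1 0 0.6;-0.002 -0.003 0.14 0 0.6;-0.002 -0.003 0.161 0 0.6;-0.002 -0.003 0.161 0 0.6;-0.002 -0.003 0.161 0 0.6;-0.002 -0.003 0.161 0 0' 25; python3 -m inch '0 0 0 0 0;0 0 0 0 0;0 0 0 0 0;0 0 0 0 0;0 0 0 0 0';python3 plan.py 0.4587 -0.315 0.030 -2
```

```text
time: 3.2
position: [0.4583, -0.3164, 0.1942]
tool_rot: [2.258, 2.183, 0.001]
ft_force: [0.8, -0.3, -0.1]
grip_width: 0.573
grip_force: 0.0
time: 3.7
position: [0.458, -0.317, 0.1939]
tool_rot: [2.26, 2.182, 0.001]
ft_force: [0.8, 0.5, 0.8]
grip_width: 0.204
grip_force: 25.0
shift [0.002  0.0006 0.0004] turn 0.0 or -3.1416 cur closing -2.0 tilt [ 6.e-04 -1.e-04 -1.e+00] n 1 t 3.7 grasp [ 0.4581 -0.317   0.0304] q [-0.1   0.42  0.78  1.92 -0.36  0.95  0.82]
```

```bash
python3 -m inch '0 0 -0.02 0 0;0 0 -0.05 0 0;0 0 -0.09 0 0;0 0 -0.13 0 0;0 0 -0.17 0 0;0 0 -0.2 0 0;0 0 -0.2 0 0'; python3 plan.py 0.734 0.0275 0.23 79.2
```

```text
time: 4.4
position: [0.4584, -0.3182, 0.3977]
tool_rot: [2.256, 2.177, 0.005]
ft_force: [0.3, -1.1, -3.4]
grip_width: 0.203
grip_force: 25.0
shift [0.3552 0.2632 0.0053] turn -1.4175 or 1.7241 cur closing -2.02 tilt [ 0.0069 -0.0024 -1.    ] n 10 t 4.4 grasp [ 0.4595 -0.3186  0.2343] q [-0.24  0.16  0.89  1.72 -0.13  1.31  0.64]
```

```bash
python3 -m inch '0.03 0.022 0 -0.12 0;0.06 0.044 0 -0.24 0;0.09 0.066 0 -0.36 0;0.12 0.088 0 -0.48 0;0.15 0.11 0 -0.6 0;0.18 0.132 0 -0.72 0;0.21 0.154 0 -0.84 0;0.24 0.176 0 -0.96 0;0.27 0.198 0 -1.08 0;0.3 0.22 0 -1.2 0;0.33 0.242 0 -1.32 0;0.355 0.263 0 -1.417 0;0.355 0.263 0 -1.417 0;0.355 0.263 0 -1.417 0;0.355 0.263 0 -1.417 0;0.355 0.263 0 -1.417 0'; python3 plan.py 0.734 0.0275 0.23 79.2; python3 wm.py w2 0.5 0.73 -0.1 0.2
```

```text
time: 6.0
position: [0.7326, 0.0267, 0.3934]
tool_rot: [-0.3, -3.126, 0.001]
ft_force: [-0.6, 0.8, -1.7]
grip_width: 0.205
grip_force: 25.0
shift [-0.0013  0.001  -0.0001] turn -0.0031 or 3.1385 cur closing 79.02 tilt [-9.e-04 -7.e-04 -1.e+00] n 1 t 6.0 grasp [0.7324 0.0266 0.2299] q [-0.38  0.53  0.48  1.24 -0.24  1.43  1.45]
[255. 104.] 6254 [0.6435 0.0451 0.0168] (643.6, 45.1, 220.2, 44.5, 79.0) [0.0109 0.0123 0.0503] [121. 119. 124.]
```

View pics/w2.png

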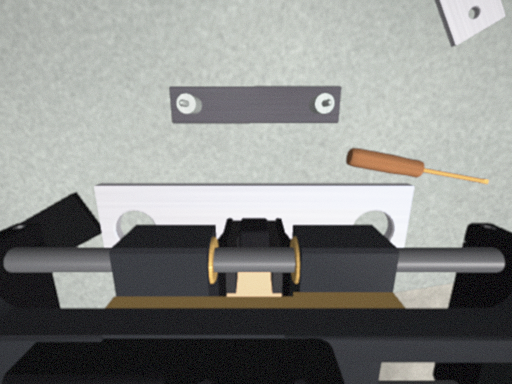

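The foot is at (255,104), its posts at (187,104) and (325,104), and the held plate is level with its front edge at row 184. Now I measure the posts and the held plate.

```bash
cat > posts.py <<'E'
import sys
from h import *
fn=sys.argv[1]; im,d,C=load(fn); _,p=cloud(fn); z=p[...,2]
lo,hi=map(float,sys.argv[2:4]); u0,u1,v0,v1=map(int,sys.argv[4:8])
sub=np.zeros(z.shape,bool); sub[v0:v1,u0:u1]=True
m=((z>lo)&(z<hi)&sub).astype(np.uint8)
n,l,s,c=cv2.connectedComponentsWithStats(m)
cs=[]
for i in range(1,n):
    if s[i,4]<25: continue
    v,u=np.nonzero(l==i); zz=np.median(z[l==i])
    q=np.array([onz(C,a,b,zz) for a,b in zip(u,v)])
    (cx,cy),r=cv2.minEnclosingCircle((q[:,:2]*1000).astype(np.float32)); print(s[i,4],"px",c[i].round(1),"z",zz.round(4),"circle",round(cx,1),round(cy,1),"r",round(r,1)); cs.append((cx,cy))
if len(cs)==2:
    a=np.array(cs); dd=a[0]-a[1]; print("mid",a.mean(0).round(1),"dist",np.linalg.norm(dd).round(1),"ang",np.degrees(np.arctan2(dd[1],dd[0])).round(2))
E
python3 posts.py w2 0.044 0.056 160 350 80 130
python3 - <<'E'
from h import *
im,d,C=load("w2"); _,p=cloud("w2")
q=p[190:215,100:410]; 
for u in(100,150,256,360,405): print(u,p[200,u].round(4))
# held plate rows: left/right edges & front edge at its height
zz=np.nanmedian(p[188:195,110:400,2]); print("plate z",zz)
g=cv2.cvtColor(im,cv2.COLOR_RGB2GRAY)
dm=(np.abs(p[...,2]-zz)<.02)
fr=[onz(C,u,np.nonzero(dm[170:240,u])[0][0]+170-.5,zz)[:2] for u in range(110,400,10)]
fr=np.array(fr); k=np.polyfit(fr[:,1],fr[:,0],1); print("front line slope ang",90-np.degrees(np.arctan(k[0])), fr[[0,-1]].round(4))
for v in(192,198):
    us=np.nonzero(dm[v])[0]; a,b=onz(C,us[0]-.5,v,zz),onz(C,us[-1]+.5,v,zz); print(v,us[[0,-1]],a.round(4),b.round(4),((a+b)/2).round(4),np.linalg.norm(a-b))
st=ctrl.get_state();M=R.from_rotvec(st["tool_rot"]).as_matrix()
print("front edge in tool frame",[(M.T@(np.r_[f,zz]-st["position"])).round(4) for f in fr[[0,14,-1]]])
m=((a+b)/2); print("mid in tool",(M.T@(m-st["position"])).round(4))
E
```

```text
257 px [186.6 102.9] z 0.05 circle 628.6 -32.8 r 11.6
259 px [322.7 102.7] z 0.0501 circle 658.6 123.0 r 11.5
mid [643.6  45.1] dist 158.7 ang -100.9
100 [ 0.6911 -0.0675  0.2078]
150 [ 0.6971 -0.035   0.2087]
256 [0.7107 0.0325 0.2073]
360 [0.7234 0.0992 0.2079]
405 [0.7292 0.1282 0.2074]
plate z 0.20772036344274866
front line slope ang 79.01869302058371 [[ 0.6811 -0.0572]
 [ 0.7154  0.1191]]
192 [ 95 412] [ 0.6853 -0.0692  0.2077] [0.7245 0.1331 0.2077] [0.7049 0.0319 0.2077] 0.20606805086016292
198 [ 96 411] [ 0.6893 -0.07    0.2077] [0.7285 0.1323 0.2077] [0.7089 0.0312 0.2077] 0.20607728416299595
front edge in tool frame [array([ 0.0345, -0.0924,  0.1861]), array([ 0.0345, -0.0025,  0.1861]), array([0.0344, 0.0873, 0.1861])]
mid in tool [ 0.0241 -0.0003  0.1861]
```

```bash
python3 plan.py 0.6465 0.0445 0.13 79.1
```

```text
shift [0.0879 0.0009 0.1003] turn -0.001 or 3.1406 cur closing 79.04 tilt [-2.e-04 -4.e-04 -1.e+00] n 3 t 6.05 grasp [0.7326 0.0269 0.2303] q [-0.38  0.53  0.48  1.24 -0.24  1.43  1.45]
```

```bash
python3 -m inch '0.03 0 0 0 0;0.06 0.001 0.01 0 0;0.088 0.001 0.03 0 0;0.088 0.001 0.06 0 0;0.088 0.001 0.09 0 0;0.088 0.001 0.1 0 0;0.088 0.001 0.1 0 0;0.088 0.001 0.1 0 0;0.088 0.001 0.1 0 0;0.088 0.001 0.1 0 0'; python3 plan.py 0.6465 0.0445 0.0424 79.1; python3 - <<'E'
from h import *
shot("wrist","w3");shot("side","side3")
a=cv2.imread("pics/w3.png");s=cv2.imread("pics/side3.png")[100:260,230:430]
cv2.imwrite("pics/c3.png",np.hstack([cv2.resize(a,(400,300)),cv2.resize(s,(400,300))]))
E
```

```text
time: 7.05
position: [0.6475, 0.0459, 0.2954]
tool_rot: [0.296, 3.125, 0.001]
ft_force: [1.4, -1.1, -2.4]
grip_width: 0.198
grip_force: 25.0
shift [ 0.0009 -0.0017  0.0895] turn 0.0013 or -3.1403 cur closing 79.17 tilt [ 2.6e-03  5.0e-04 -1.0e+00] n 2 t 7.05 grasp [0.6479 0.046  0.1319] q [-0.48  0.41  0.47  1.6  -0.2   1.17  1.41]
```

View pics/c3.png

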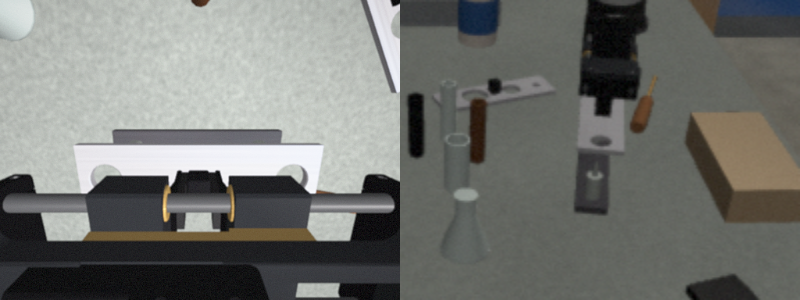

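The held plate hovers over the foot, with the bar's edge showing evenly behind it. I lower it in stages and watch the force.

```bash
python3 -m inch '0.001 -0.001 0.01 0 0;0.001 -0.001 0.02 0 0;0.001 -0.001 0.03 0 0;0.001 -0.001 0.04 0 0;0.001 -0.001 0.045 0 0;0.001 -0.001 0.045 0 0;0.001 -0.001 0.045 0 0'; python3 plan.py 0.6465 0.0445 0.0424 79.1
```

```text
time: 7.85
position: [0.6458, 0.0453, 0.2488]
tool_rot: [0.296, 3.127, 0.0]
ft_force: [-0.3, 0.2, -1.5]
grip_width: 0.204
grip_force: 25.0
shift [-0.0008 -0.0007  0.0429] turn 0.0014 or -3.1402 cur closing 79.18 tilt [ 2.e-04  0.e+00 -1.e+00] n 1 t 7.85 grasp [0.6459 0.0453 0.0853] q [-0.47  0.45  0.45  1.65 -0.22  1.09  1.43]
```

```bash
python3 -m inch '-0.001 -0.001 0.005 0 0;-0.001 -0.001 0.01 0 0;-0.001 -0.001 0.015 0 0;-0.001 -0.001 0.02 0 0;-0.001 -0.001 0.02 0 0'; python3 plan.py 0.6465 0.0445 0.0424 79.1
```

```text
time: 8.35
position: [0.646, 0.0442, 0.2276]
tool_rot: [-0.296, -3.126, 0.001]
ft_force: [0.3, 0.4, -2.3]
grip_width: 0.199
grip_force: 25.0
shift [-0.0004  0.0004  0.0217] turn 0.0015 or -3.1401 cur closing 79.19 tilt [-1.8e-03 -2.0e-04 -1.0e+00] n 1 t 8.35 grasp [0.6457 0.0442 0.0641] q [-0.46  0.48  0.45  1.66 -0.23  1.06  1.44]
```

Over the shoulders, no contact force. Down and release.

```bash
python3 -m inch '0 0 0.005 0 0;0 0 0.01 0 0;0 0 0.015 0 0;0 0 0.019 0 0;0 0 0.021 0 0;0 0 0.022 0 0;0 0 0.022 0 0'; python3 -m inch '0 0 0 0 0.5;0 0 0 0 0.5;0 0 0 0 0.5;0 0 0 0 0.5;0 0 0 0 0.5;0 0 -0.02 0 0.5;0 0 -0.06 0 0.5;0 0 -0.1 0 0.5;0 0 -0.14 0 0.5;0 0 -0.18 0 0.5;0 0 -0.22 0 0.5;0 0 -0.22 0 0.5'; python3 plan.py 0.517 0.296 0.19 20
python3 - <<'E'
from h import *
shot("wrist","w4");shot("side","side4")
a=cv2.imread("pics/w4.png");s=cv2.imread("pics/side4.png")[130:220,270:390]
cv2.imwrite("pics/c4.png",np.hstack([cv2.resize(a,(400,300)),cv2.resize(s,(400,300))]))
E
```

```text
time: 9.05
position: [0.6465, 0.0441, 0.2067]
tool_rot: [0.296, 3.128, -0.0]
ft_force: [0.4, 0.0, -2.9]
grip_width: 0.205
grip_force: 25.0
time: 10.25
position: [0.6476, 0.0435, 0.434]
tool_rot: [0.295, 3.116, 0.005]
ft_force: [0.8, -0.6, 0.7]
grip_width: 0.502
grip_force: 0.0
shift [0.1766 0.2231 0.0794] turn 1.0327 or -2.1089 cur closing 79.17 tilt [ 0.0114  0.0018 -0.9999] n 7 t 10.25 grasp [0.6495 0.0438 0.2705] q [-0.49  0.32  0.49  1.43 -0.15  1.41  1.39]
```

View pics/c4.png

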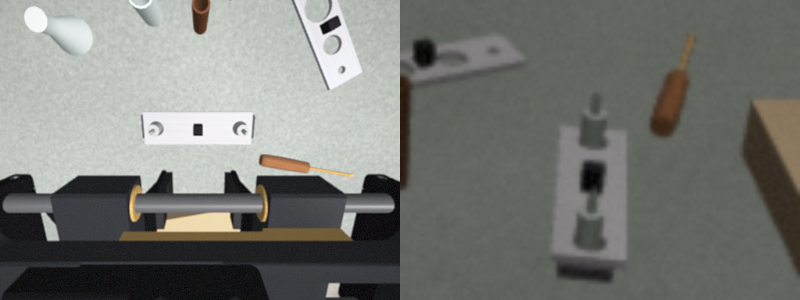

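The plain plate lies over both posts, with its block at (197,129) in the left panel. I check that it is flat and head for the holed plate.

```bash
python3 -m inch '0.044 0.055 0.02 0.15 1;0.088 0.11 0.04 0.3 1;0.13 0.165 0.06 0.45 1;0.176 0.223 0.078 0.6 1;0.176 0.223 0.078 0.75 1;0.176 0.223 0.078 0.9 1;0.176 0.223 0.078 1.033 1;0.176 0.223 0.078 1.033 1;0.176 0.223 0.078 1.033 1;0.176 0.223 0.078 1.033 1;0.176 0.223 0.078 1.033 1'; python3 plan.py 0.517 0.296 0.19 20; python3 wm.py w5 0.38 0.65 0.17 0.42
python3 - <<'E'
from meas import *
for fn in("side4","w4"):
  for b in blobs(fn,0.004,0.3,300,(0.5,0.75,-.1,.2)): print(fn,*b)
  im,p=cloud(fn);q=p[(np.abs(p[...,0]-.645)<.13)&(np.abs(p[...,1]-.045)<.12)&(np.abs(p[...,2]-.02)<.005)]
  A=np.c_[q[:,:2],np.ones(len(q))];print(np.linalg.lstsq(A,q[:,2],rcond=None)[0].round(4),q.mean(0).round(4),len(q))
E
```

```text
time: 11.45
position: [0.5165, 0.2944, 0.349]
tool_rot: [1.804, 2.571, 0.0]
ft_force: [-0.4, -0.6, -0.1]
grip_width: 1.003
grip_force: 0.0
shift [ 0.0013  0.001  -0.0045] turn -0.0017 or 3.1399 cur closing 19.9 tilt [ 7.e-04 -1.e-04 -1.e+00] n 1 t 11.45 grasp [0.5166 0.2944 0.1855] q [-0.96  0.25  0.47  1.69 -0.12  1.24 -0.12]
[256. 177.] 6505 [0.5171 0.2984 0.0092] (514.6, 296.1, 206.6, 61.6, 19.9) [0.007  0.0082 0.0101] [217. 215. 220.]
block 230 [0.5141 0.2979 0.0313] [0.0321 0.0331] ((514.3729248046875, 296.8998107910156), (13.88737964630127, 17.7049560546875), 19.776159286499023)
side4 [327. 189.] 982 [0.6422 0.0249 0.0243] (644.7, 39.7, 217.7, 61.4, 79.5) [0.0116 0.0201 0.0501] [105. 105. 104.]
[0.0017 0.0015 0.0186] [0.6474 0.0378 0.0197] 682
w4 [253. 163.] 5799 [0.643  0.0449 0.0233] (644.4, 44.8, 219.8, 61.1, 79.0) [0.0181 0.0203 0.05  ] [225. 224. 227.]
w4 [346. 205.] 460 [0.7364 0.1751 0.0219] (739.8, 177.7, 45.6, 25.2, 71.0) [0.0123 0.0236 0.0265] [166. 119.  86.]
w4 [208. 235.] 652 [0.6349 0.0203 0.2733] (640.6, 21.4, 24.3, 9.8, 20.0) [0.2547 0.2741 0.2902] [39. 39. 40.]
w4 [299. 235.] 651 [0.6446 0.0711 0.2735] (649.7, 67.9, 10.2, 24.9, 49.7) [0.2551 0.2746 0.2902] [35. 36. 36.]
[0.0023 0.0005 0.0187] [0.6446 0.0464 0.0202] 4913
```

The plain plate is flat (top at 0.020, slopes about 0.002). Now I grip the holed plate.

```bash
python3 plan.py 0.514 0.297 0.030 19.9
```

```text
shift [ 0.003  -0.0015  0.1556] turn 0.0002 or -3.1414 cur closing 19.91 tilt [ 6.e-04  1.e-04 -1.e+00] n 4 t 11.5 grasp [0.5164 0.2947 0.1856] q [-0.96  0.25  0.47  1.69 -0.12  1.24 -0.12]
```

```bash
python3 -m inch '0.003 -0.001 0.05 0 0.6;0.003 -0.001 0.1 0 0.6;0.003 -0.001 0.14 0 0.6;0.003 -0.001 0.155 0 0.6;0.003 -0.001 0.155 0 0.6;0.003 -0.001 0.155 0 0.6;0.003 -0.001 0.155 0 0;0.003 -0.001 0.155 0 0;0.003 -0.001 0.155 0 0;0.003 -0.001 0.155 0 0;0.003 -0.001 0.155 0 0;0.003 -0.001 0.155 0 0'; python3 plan.py 0.514 0.297 0.030 19.9;  python3 -m inch '0 0 -0.02 0 0;0 0 -0.05 0 0;0 0 -0.09 0 0;0 0 -0.13 0 0;0 0 -0.17 0 0;0 0 -0.2 0 0;0 0 -0.2 0 0'; python3 plan.py 0.734 0.0275 0.23 79.1
```

```text
time: 12.7
position: [0.5136, 0.2988, 0.1941]
tool_rot: [1.802, 2.573, 0.001]
ft_force: [-0.9, 0.3, 0.9]
grip_width: 0.205
grip_force: 25.0
shift [-0.0018 -0.0003  0.0006] turn 0.0017 or -3.1398 cur closing 20.0 tilt [ 6.e-04  5.e-04 -1.e+00] n 1 t 12.7 grasp [0.5137 0.2989 0.0306] q [-0.93  0.42  0.43  1.82 -0.21  0.95 -0.06]
time: 13.4
position: [0.5146, 0.2989, 0.3984]
tool_rot: [1.801, 2.571, 0.012]
ft_force: [1.2, 1.2, -2.6]
grip_width: 0.203
grip_force: 25.0
shift [-0.33    0.1134  0.0049] turn -1.0317 or 2.1099 cur closing 19.99 tilt [ 0.0064  0.0051 -1.    ] n 7 t 13.4 grasp [0.5156 0.2997 0.2349] q [-0.98  0.21  0.47  1.62 -0.1   1.32 -0.14]
```

```bash
python3 -m inch '-0.033 0.011 0 -0.1 0;-0.066 0.022 0 -0.2 0;-0.1 0.034 0 -0.3 0;-0.133 0.045 0 -0.42 0;-0.166 0.056 0 -0.52 0;-0.2 0.068 0 -0.62 0;-0.233 0.08 0 -0.72 0;-0.266 0.091 0 -0.82 0;-0.3 0.103 0 -0.92 0;-0.33 0.113 0 -1.032 0;-0.33 0.113 0 -1.032 0;-0.33 0.113 0 -1.032 0;-0.33 0.113 0 -1.032 0;-0.33 0.113 0 -1.032 0;-0.33 0.113 0 -1.032 0;-0.33 0.113 0 -1.032 0'; cat > held.py <<'E'
import sys
from h import *
fn=sys.argv[1]; S=[ctrl.get_state()]; st=shot("wrist",fn); S.append(st); S.append(ctrl.get_state())
im,d,C=load(fn); _,p=cloud(fn)
zz=np.nanmedian(p[188:195,110:400,2]); dm=(np.abs(p[...,2]-zz)<.02)
M=R.from_rotvec(st["tool_rot"]).as_matrix(); T=lambda q:M.T@(np.asarray(q)-st["position"])
fr=np.array([T(onz(C,u,np.nonzero(dm[170:240,u])[0][0]+170-.5,zz)) for u in range(110,400,10)])
k=np.polyfit(fr[:,1],fr[:,0],1); print("plate z",zz,"tool z",fr[:,2].mean().round(4),"front edge tool x",k.round(4))
for v in(190,193,196,199):
    us=np.nonzero(dm[v])[0]; a,b=T(onz(C,us[0]-.5,v,zz)),T(onz(C,us[-1]+.5,v,zz)); print(v,us[[0,-1]],"mid y",((a+b)/2).round(4)[1],"len",np.linalg.norm(a-b).round(4))
for s in S: print(s["time"],s["position"].round(4) if hasattr(s["position"],"round") else s["position"])
E
python3 held.py w6; python3 posts.py w6 0.044 0.056 160 350 80 130; python3 plan.py 0.6465 0.0445 0.13 79.1
```

```text
time: 15.0
position: [0.7323, 0.0282, 0.394]
tool_rot: [0.296, 3.127, 0.001]
ft_force: [0.6, 0.6, -2.9]
grip_width: 0.204
grip_force: 25.0
plate z 0.205544655556224 tool z 0.1885 front edge tool x [-0.0004  0.0296]
190 [ 99 407] mid y -0.0002 len 0.2031
193 [ 95 412] mid y 0.0001 len 0.2097
196 [ 96 411] mid y 0.0001 len 0.209
199 [ 96 411] mid y 0.0001 len 0.2097
15.0 [0.7323 0.0282 0.394 ]
15.0 [0.7323 0.0282 0.394 ]
15.05 [0.7323 0.0279 0.394 ]
256 px [185.4 102.9] z 0.0501 circle 628.7 -32.9 r 11.4
254 px [321.4 103.2] z 0.0501 circle 658.6 123.1 r 11.6
101 px [252.7 103.4] z 0.0446 circle 643.8 43.5 r 11.0
shift [0.0875 0.0002 0.1005] turn 0.0013 or -3.1403 cur closing 79.18 tilt [ 3.e-04  3.e-04 -1.e+00] n 3 t 15.05 grasp [0.7324 0.0279 0.2305] q [-0.37  0.53  0.46  1.24 -0.23  1.42  1.45]
```

View pics/w6.png

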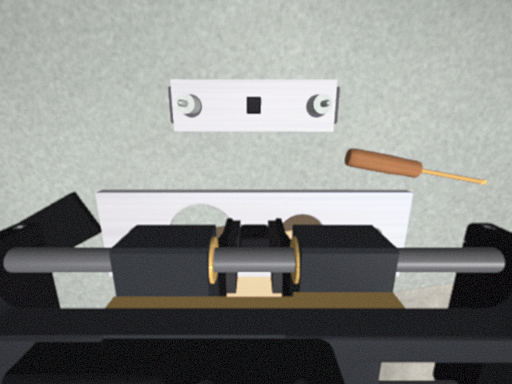

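The foot with the plain plate is at (254,105). The held holed plate has its front edge at about row 190, big hole left at (200,215), small hole right at (302,222). The plate's height estimate was skewed by the holes, so I recompute with good plate pixels.

```bash
python3 - <<'E'
from h import *
for fn in("w2","w6"):
    im,d,C=load(fn); _,p=cloud(fn)
    print(fn,"z profile col130",p[184:206:2,130,2].round(4),"front rows grey",im[180:196,256].mean(-1).round())
    zz=np.nanmedian(p[205:214,120 if fn=="w6" else 170:160 if fn=="w6" else 220,2]); dm=(np.abs(p[...,2]-zz)<.02)
    print("zz",zz)
    # work in camera-mount frame: camera pose relative to tool is fixed
    H=np.array(ctrl.camera_model("wrist")["hand_eye"])
    def T(u,v,dep): return (H@np.r_[(u-C[1])/C[0]*dep,(v-C[2])/C[0]*dep,dep,1])[:3]
    def onplane(u,v,zt):
        r=H[:3,:3]@np.array([(u-C[1])/C[0],(v-C[2])/C[0],1]); return H[:3,3]+r*(zt-H[2,3])/r[2]
    g=im.mean(-1)
    vs=[]
    for u in list(range(110,170,5))+list(range(335,400,5)):
        gr=np.diff(g[175:200,u]); vs.append(175+np.argmax(gr)+1-.5)
    for zt in(.1861,.1885):
        f=np.array([onplane(u,v,zt) for u,v in zip(list(range(110,170,5))+list(range(335,400,5)),vs)]); print(zt,"front tool x",f[:,0].mean().round(4),np.polyfit(f[:,1],f[:,0],1).round(4), "row",np.mean(vs))
        us=[np.nonzero(dm[v])[0][[0,-1]] for v in range(198,212)]; q=np.array([(onplane(a-.5,v,zt)[1],onplane(b+.5,v,zt)[1]) for (a,b),v in zip(us,range(198,212))]); print("y mid,len",q.mean().round(4),np.median(q[:,1]-q[:,0]).round(4))
E
```

```text
w2 z profile col130 [0.2035 0.2076 0.2085 0.2076 0.2088 0.2077 0.2082 0.2094 0.2069 0.2087
 0.2085] front rows grey [197. 198. 186. 144. 122. 155. 229. 242. 242. 240. 239. 241. 244. 246.
 245. 244.]
zz 0.20776717896968738
0.1861 front tool x 0.0323 [-0.0002  0.0323] row 185.5
y mid,len 0.0 0.2066
0.1885 front tool x 0.0317 [-0.0002  0.0317] row 185.5
y mid,len 0.0 0.2096
w6 z profile col130 [-2.000e-04  8.000e-04 -3.000e-04  2.034e-01  2.083e-01  2.083e-01
  2.074e-01  2.082e-01  2.076e-01  2.077e-01  2.081e-01] front rows grey [194. 198. 195. 193. 198. 200. 198. 202. 196. 164. 129. 120. 177. 232.
 244. 243.]
zz 0.20801136615702037
0.1861 front tool x 0.0279 [0.0026 0.0279] row 191.98
y mid,len -0.0 0.2063
0.1885 front tool x 0.0273 [0.0026 0.0272] row 191.98
y mid,len -0.0 0.2092
```

```bash
python3 -m inch '0.03 0 0 0 0;0.06 0 0.01 0 0;0.085 0 0.03 0 0;0.093 0 0.06 0 0;0.093 0 0.09 0 0;0.093 0 0.1 0 0;0.093 0 0.11 0 0;0.093 0 0.116 0 0;0.093 0 0.116 0 0;0.093 0 0.116 0 0;0.093 0 0.116 0 0;0.093 0 0.116 0 0'; python3 - <<'E'
from h import *
P=[];Q=[]
for i in range(3): P.append(shot("side" if i<1 else "wrist",f"s7_{i}")); 
print(np.mean([s["position"] for s in P],0).round(4))
a=cv2.imread("pics/s7_1.png");s=cv2.imread("pics/s7_0.png")[120:210,270:390]
cv2.imwrite("pics/c7.png",np.hstack([cv2.resize(a,(400,300)),cv2.resize(s,(400,300))]))
E
python3 plan.py 0.6410 0.0456 0.0806 79.1
```

```text
time: 16.25
position: [0.6415, 0.0447, 0.2786]
tool_rot: [0.298, 3.126, 0.001]
ft_force: [-0.6, -0.9, -1.9]
grip_width: 0.207
grip_force: 25.0
[0.6414 0.0447 0.2784]
shift [0.0005 0.0008 0.034 ] turn 0.0005 or -3.1411 cur closing 79.13 tilt [ 6.e-04  2.e-04 -1.e+00] n 1 t 16.4 grasp [0.6414 0.0448 0.1146] q [-0.46  0.41  0.44  1.63 -0.19  1.14  1.41]
```

View pics/c7.png

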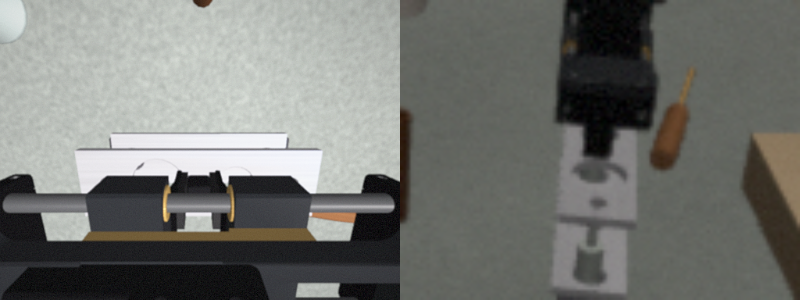

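The plate hovers centred over the pins. Lowering it slowly.

```bash
python3 -m inch '0.0005 0.001 0.005 0 0;0.0005 0.001 0.01 0 0;0.0005 0.001 0.013 0 0;0.0005 0.001 0.016 0 0;0.0005 0.001 0.018 0 0;0.0005 0.001 0.018 0 0;0.0005 0.001 0.018 0 0';python3 plan.py 0.6410 0.0456 0.0806 79.1
```

```text
time: 17.1
position: [0.6409, 0.0458, 0.2598]
tool_rot: [0.298, 3.127, 0.0]
ft_force: [0.9, 0.2, -1.4]
grip_width: 0.203
grip_force: 25.0
shift [-0.0001 -0.0002  0.0157] turn 0.0004 or -3.1412 cur closing 79.12 tilt [ 1.e-04  0.e+00 -1.e+00] n 1 t 17.1 grasp [0.641  0.0458 0.0963] q [-0.46  0.43  0.44  1.65 -0.2   1.11  1.42]
```

```bash
python3 -m inch '0 0 0.003 0 0;0 0 0.006 0 0;0 0 0.009 0 0;0 0 0.012 0 0;0 0 0.014 0 0;0 0 0.015 0 0;0 0 0.0155 0 0;0 0 0.0155 0 0;0 0 0.0155 0 0';python3 plan.py 0.6410 0.0456 0.0806 79.1
```

```text
time: 18.0
position: [0.641, 0.0458, 0.2444]
tool_rot: [0.298, 3.127, 0.0]
ft_force: [0.5, -0.5, -2.1]
grip_width: 0.205
grip_force: 25.0
shift [-0.0001 -0.0002  0.0003] turn 0.0005 or -3.1411 cur closing 79.13 tilt [ 3.e-04  1.e-04 -1.e+00] n 1 t 18.0 grasp [0.641  0.0458 0.0809] q [-0.45  0.45  0.43  1.66 -0.21  1.08  1.42]
```

Release, lift, and look from above.

```bash
python3 -m inch '0 0 0 0 0.5;0 0 0 0 0.5;0 0 0 0 0.5;0 0 0 0 0.5;0 0 0 0 0.5;0 0 -0.02 0 0.5;0 0 -0.06 0 0.5;0 0 -0.1 0 0.5;0 0 -0.14 0 0.5;0 0 -0.18 0 0.5;0 0 -0.18 0 0.5;0 0 -0.18 0 0.5;0 0 -0.18 0 0.5;0 0 -0.18 0 0.5'
cat > hol.py <<'E'
import sys
from h import *
from meas import blobs
fn=sys.argv[1]; z0=float(sys.argv[2]) if len(sys.argv)>2 else .058
for b in blobs(fn,z0-.005,z0+.006,500,(0.5,0.8,-.1,.2)): print(*b)
im,d,C=load(fn); _,p=cloud(fn)
m=((np.abs(p[...,2]-z0)<.005)&(np.abs(p[...,0]-.645)<.15)&(np.abs(p[...,1]-.045)<.15)).astype(np.uint8)
q=p[m>0]; print("plane",np.linalg.lstsq(np.c_[q[:,:2]-q[:,:2].mean(0),np.ones(len(q))],q[:,2],rcond=None)[0].round(4))
cs,h=cv2.findContours(m,cv2.RETR_CCOMP,cv2.CHAIN_APPROX_NONE)
for c,hh in zip(cs,h[0]):
    if hh[3]>=0 and len(c)>12:
        w=np.array([onz(C,*k[0],z0)[:2] for k in c])*1000
        e=cv2.fitEllipse(w.astype(np.float32)); print("hole px",c[:,0].mean(0).round(),"xy",np.round(e[0],1),"axes",np.round(e[1],1))
E
python3 - <<'E'
from h import *
shot("wrist","w8");shot("top","top8")
E
python3 hol.py w8; python3 hol.py top8; python3 plan.py 0.4435 0.007 0.2 90
```

```text
time: 19.4
position: [0.6406, 0.0459, 0.4224]
tool_rot: [-0.297, -3.125, 0.001]
ft_force: [-0.6, 0.0, -0.0]
grip_width: 0.5
grip_force: 0.0
[256. 178.] 5487 [0.6436 0.0484 0.0582] (643.8, 45.1, 206.3, 62.4, 79.1) [0.0569 0.0582 0.0594] [240. 238. 242.]
plane [0.0003 0.0008 0.0582]
hole px [313. 178.] xy [659.3 123.9] axes [12.6 13.5]
hole px [194. 178.] xy [628.9 -33.5] axes [13.  13.9]
hole px [254. 182.] xy [647.5  44.2] axes [22.8 30.3]
hole px [278. 178.] xy [649.2  76.5] axes [31.5 32.6]
hole px [227. 178.] xy [636.4  10.3] axes [45.6 46.2]
plane [ 0.0021 -0.0047  0.0577]
hole px [275. 112.] xy [632.  -32.4] axes [15.3 16.3]
shift [ 0.1862 -0.0754  0.0598] turn -0.1897 or 2.9518 cur closing 79.13 tilt [-2.4e-03 -4.0e-04 -1.0e+00] n 5 t 19.5 grasp [0.6403 0.0459 0.2593] q [-0.48  0.31  0.47  1.46 -0.14  1.4   1.37]
```

View pics/w8.png

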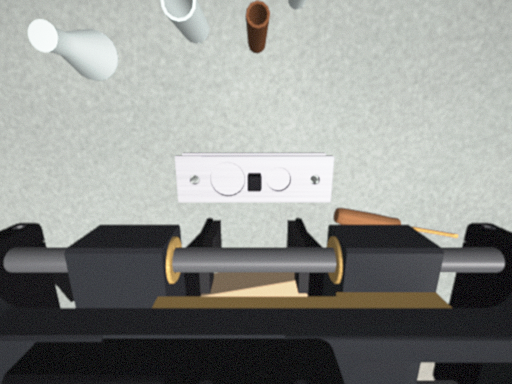

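The holed plate is seated flat: top at 0.0582, slope under 0.001, centre (643.8,45.1). Its big hole is at px (227,178) and its small hole at (278,178). Now the tubes.

```bash
python3 plan.py 0.44 -0.01 0.24 -10.9;
```

```text
shift [ 0.1865 -0.0928  0.0198] turn -1.5703 or 1.5713 cur closing 79.13 tilt [-2.4e-03 -4.0e-04 -1.0e+00] n 11 t 19.5 grasp [0.6403 0.0459 0.2593] q [-0.48  0.31  0.47  1.46 -0.14  1.4   1.37]
```

```bash
python3 -m inch '0.04 -0.02 0.01 0.14 0.8;0.08 -0.04 0.02 0.28 0.8;0.12 -0.06 0.02 0.42 0.8;0.16 -0.08 0.02 0.56 0.8;0.186 -0.093 0.02 0.7 0.8;0.186 -0.093 0.02 0.84 0.8;0.186 -0.093 0.02 0.98 0.8;0.186 -0.093 0.02 1.12 0.8;0.186 -0.093 0.02 1.26 0.8;0.186 -0.093 0.02 1.4 0.8;0.186 -0.093 0.02 1.571 0.8;0.186 -0.093 0.02 1.571 0.8;0.186 -0.093 0.02 1.571 0.8;0.186 -0.093 0.02 1.571 0.8;0.186 -0.093 0.02 1.571 0.8'; python3 - <<'E'
from h import *
shot("wrist","w9")
E
cat > rim.py <<'E'
import sys
from h import *
# rims: pixels in the height band, outer circle after casting onto median height
fn,lo,hi=sys.argv[1],float(sys.argv[2]),float(sys.argv[3])
im,d,C=load(fn); _,p=cloud(fn); z=p[...,2]
m=((z>lo)&(z<hi)).astype(np.uint8); n,l,s,c=cv2.connectedComponentsWithStats(m)
for i in range(1,n):
    if s[i,4]<15: continue
    zz=np.median(z[l==i]); top=np.percentile(z[l==i],90); v,u=np.nonzero(l==i); q=np.array([onz(C,a,b,top)[:2] for a,b in zip(u,v)])*1000
    (x,y),r=cv2.minEnclosingCircle(q.astype(np.float32)); print(s[i,4],c[i].round(),"z50,90",zz.round(4),top.round(4),"c",round(x,1),round(y,1),"r",round(r,1),"col",im[l==i].mean(0).round())
E
echo wide; python3 rim.py w9 0.085 0.096; echo narrow; python3 rim.py w9 0.105 0.116;  echo top; python3 rim.py top8 0.085 0.097; python3 rim.py top8 0.104 0.116; python3 plan.py 0.4435 0.007 0.2 -10.9
```

```text
time: 21.0
position: [0.4407, -0.0104, 0.4042]
tool_rot: [-2.421, -2.003, 0.0]
ft_force: [0.3, 0.2, -0.7]
grip_width: 0.8
grip_force: 0.0
wide
72 [213.  32.] z50,90 0.0907 0.095 c 431.1 144.1 r 8.6 col [115. 121. 120.]
65 [221.  48.] z50,90 0.091 0.0945 c 433.2 138.5 r 11.3 col [111. 117. 116.]
57 [172.  91.] z50,90 0.0912 0.0954 c 380.9 101.1 r 8.4 col [18. 17. 19.]
53 [188.  96.] z50,90 0.0911 0.0951 c 387.7 97.4 r 10.4 col [21. 21. 23.]
25 [272.  88.] z50,90 0.0914 0.0954 c 475.0 84.7 r 8.2 col [58. 38. 25.]
276 [251. 170.] z50,90 0.0898 0.0909 c 440.0 6.6 r 18.0 col [236. 242. 240.]
385 [277. 282.] z50,90 0.095 0.0957 c 445.1 -136.4 r 16.1 col [242. 246. 245.]
narrow
316 [214.  33.] z50,90 0.1099 0.1111 c 431.8 141.3 r 12.3 col [223. 228. 227.]
273 [174.  92.] z50,90 0.1098 0.1109 c 383.0 100.2 r 12.3 col [50. 50. 51.]
234 [269.  93.] z50,90 0.11 0.111 c 472.8 81.9 r 11.7 col [142. 100.  75.]
top
37 [28. 44.] z50,90 0.0904 0.0949 c 795.7 593.7 r 12.0 col [81. 66. 47.]
105 [ 50. 161.] z50,90 0.0914 0.0956 c 496.9 520.9 r 37.1 col [39. 53. 72.]
130 [321. 181.] z50,90 0.0948 0.0962 c 446.9 -137.9 r 15.2 col [191. 197. 190.]
28 [264. 183.] z50,90 0.0888 0.0904 c 442.2 0.5 r 16.8 col [174. 179. 173.]
55 [266. 357.] z50,90 0.0917 0.0961 c 50.4 -13.3 r 41.4 col [53. 53. 43.]
41 [31. 36.] z50,90 0.1104 0.1147 c 800.7 573.8 r 28.8 col [82. 68. 48.]
101 [ 45. 159.] z50,90 0.1098 0.1141 c 496.4 520.2 r 36.7 col [90. 86. 83.]
40 [259. 357.] z50,90 0.1105 0.1145 c 63.0 0.6 r 25.0 col [57. 57. 42.]
shift [ 0.0176 -0.0005  0.0407] turn 0.0015 or -3.1401 cur closing -10.82 tilt [-0.e+00  1.e-04 -1.e+00] n 1 t 21.05 grasp [ 0.4407 -0.0104  0.2407] q [-0.49 -0.16  0.42  1.95  0.06  1.33 -0.29]
```

View pics/w9.png

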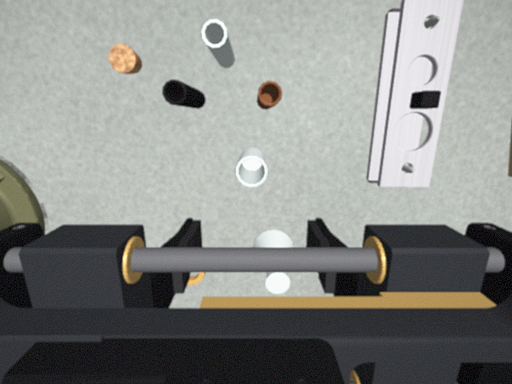

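The wide tube is at (251,170), the narrow one at (214,33) among black (174,92) and brown (269,93). The flask is at (277,282). I grip the wide tube.

```bash
python3 -m inch '0.008 0 0 0 0.8;0.017 0.002 0.02 0 0.8;0.017 0.002 0.06 0 0.8;0.017 0.002 0.1 0 0.8;0.017 0.002 0.14 0 0.8;0.017 0.002 0.16 0 0.8;0.017 0.002 0.168 0 0.8;0.017 0.002 0.168 0 0.8;0.017 0.002 0.168 0 0.8;0.017 0.002 0.168 0 0.8'; python3 plan.py 0.44 0.0066 0.072 -10.9
```

```text
time: 22.05
position: [0.4467, 0.0061, 0.2377]
tool_rot: [2.421, 2.0, 0.004]
ft_force: [-0.1, 0.4, -0.0]
grip_width: 0.797
grip_force: 0.0
shift [-0.0008 -0.0067  0.0022] turn 0.0006 or -3.141 cur closing -10.87 tilt [ 2.9e-03  8.0e-04 -1.0e+00] n 1 t 22.05 grasp [0.4472 0.0062 0.0742] q [-0.5   0.04  0.43  2.14 -0.02  0.96 -0.24]
```

```bash
python3 -m inch '-0.001 -0.006 0.002 0 0.8;-0.001 -0.006 0.002 0 0.8;-0.001 -0.006 0.002 0 0.8;-0.001 -0.006 0.002 0 0.3;-0.001 -0.006 0.002 0 0.3;-0.001 -0.006 0.002 0 0.3;-0.001 -0.006 0.002 0 0.3;-0.001 -0.006 0.002 0 0.3;-0.001 -0.006 0.002 0 0.3' 15; python3 plan.py 0.44 0.0066 0.072 -10.9
```

```text
time: 22.95
position: [0.4398, 0.006, 0.2342]
tool_rot: [2.422, 2.001, 0.0]
ft_force: [0.1, -0.3, 0.0]
grip_width: 0.41
grip_force: 15.1
shift [ 0.0006  0.0001 -0.0013] turn 0.0003 or -3.1413 cur closing -10.88 tilt [ 1.e-04 -0.e+00 -1.e+00] n 1 t 22.95 grasp [0.4398 0.006  0.0707] q [-0.5   0.03  0.43  2.16 -0.02  0.95 -0.25]
```

```bash
python3 -m inch '0 0 -0.02 0 0.3;0 0 -0.05 0 0.3;0 0 -0.09 0 0.3;0 0 -0.12 0 0.3;0 0 -0.14 0 0.3;0 0 -0.14 0 0.3;0 0 -0.14 0 0.3'; python3 plan.py 0.6366 0.0095 0.21 -10.9
```

```text
time: 23.65
position: [0.4396, 0.006, 0.3738]
tool_rot: [-2.422, -2.001, -0.0]
ft_force: [0.2, 0.3, -1.6]
grip_width: 0.413
grip_force: 15.1
shift [0.0406 0.1928 0.0003] turn 0.0003 or -3.1413 cur closing -10.88 tilt [-1.e-04  2.e-04 -1.e+00] n 4 t 23.65 grasp [0.4396 0.0061 0.2103] q [-0.51 -0.14  0.41  2.    0.06  1.27 -0.32]
```

```bash
python3 -m inch '0.004 0.02 0 0 0.3;0.01 0.05 0 0 0.3;0.018 0.085 0 0 0.3;0.026 0.12 0 0 0.3;0.033 0.155 0 0 0.3;0.038 0.18 0 0 0.3;0.041 0.193 0 0 0.3;0.041 0.193 0.02 0 0.3;0.041 0.193 0.04 0 0.3;0.041 0.193 0.06 0 0.3;0.041 0.193 0.06 0 0.3;0.041 0.193 0.06 0 0.3'; python3 - <<'E'
from h import *
shot("side","s10");shot("wrist","w10")
a=cv2.imread("pics/w10.png");s=cv2.imread("pics/s10.png")[130:220,270:390]
cv2.imwrite("pics/c10.png",np.hstack([cv2.resize(a,(400,300)),cv2.resize(s,(400,300))]))
E
python3 plan.py 0.6366 0.0095 0.0917 -10.9
```

```text
time: 24.85
position: [0.6366, 0.0098, 0.3129]
tool_rot: [-2.421, -2.0, 0.004]
ft_force: [0.5, -0.6, -0.2]
grip_width: 0.414
grip_force: 15.1
shift [-0.0004 -0.0007  0.0597] turn 0.0001 or -3.1415 cur closing -10.89 tilt [ 9.e-04 -0.e+00 -1.e+00] n 2 t 24.95 grasp [0.6375 0.0098 0.1514] q [-0.43  0.37  0.46  1.61 -0.17  1.2  -0.12]
```

View pics/c10.png

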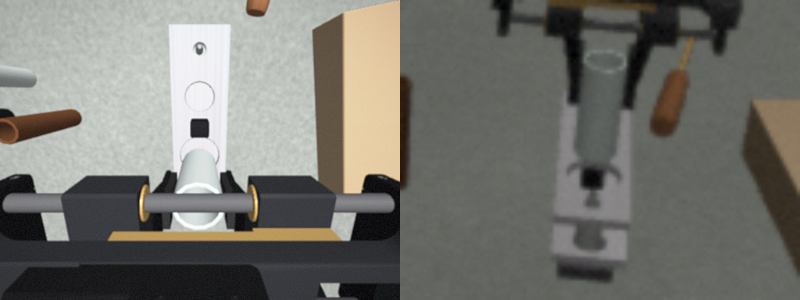

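The wide tube hangs upright over the big hole (near hole in the wrist panel, (200,150)); the dark patch in the side panel is the lower grip block seen through that hole. Lowering.

```bash
python3 -m inch '0 0 0.01 0 0.3;0 0 0.02 0 0.3;0 0 0.03 0 0.3;0 0 0.04 0 0.3;0 0 0.04 0 0.3' | sed -n '2p;4p'; python3 -m inch '0 0 0.008 0 0.3;0 0 0.014 0 0.3;0 0 0.018 0 0.3;0 0 0.019 0 0.3;0 0 0.019 0 0.3;0 0 0.019 0 0.3'; python3 plan.py 0.6366 0.0095 0.0907 -10.9
```

```text
position: [0.6362, 0.01, 0.2719]
ft_force: [-0.5, 0.1, -0.9]
time: 26.05
position: [0.6372, 0.0099, 0.2556]
tool_rot: [2.422, 2.001, 0.001]
ft_force: [-0.1, 0.5, -0.6]
grip_width: 0.409
grip_force: 15.1
shift [-0.0005 -0.0005  0.0014] turn 0.0003 or -3.1413 cur closing -10.89 tilt [ 6.e-04  1.e-04 -1.e+00] n 1 t 26.05 grasp [0.6373 0.0099 0.0921] q [-0.41  0.43  0.45  1.67 -0.2   1.09 -0.1 ]
```

```bash
python3 -m inch '0 0 0.001 0 0.3;0 0 0.001 0 0.3;0 0 0.001 0 0.7;0 0 0.001 0 0.7;0 0 0.001 0 0.7;0 0 0.001 0 0.7;0 0 -0.03 0 0.7;0 0 -0.07 0 0.7;0 0 -0.11 0 0.7;0 0 -0.15 0 0.7;0 0 -0.15 0 0.7;0 0 -0.15 0 0.7'; python3 - <<'E'
from h import *
shot("side","s11")
cv2.imwrite("pics/c11.png",cv2.resize(cv2.imread("pics/s11.png")[120:220,210:350],(560,400)))
E
python3 rim.py s11 0.103 0.114; python3 plan.py 0.4318 0.1413 0.24 -10.9
```

```text
time: 27.25
position: [0.6372, 0.0097, 0.4064]
tool_rot: [2.421, 2.0, 0.003]
ft_force: [-0.3, -0.9, -0.4]
grip_width: 0.696
grip_force: 0.0
141 [164.   4.] z50,90 0.1086 0.1129 c -110.0 2113.2 r 284.1 col [29. 54. 87.]
49 [232.   4.] z50,90 0.1084 0.1123 c 336.0 2130.5 r 96.7 col [31. 53. 86.]
43 [257.   4.] z50,90 0.1079 0.1129 c 513.7 2116.9 r 74.4 col [30. 55. 90.]
69 [288.   5.] z50,90 0.1081 0.1133 c 721.1 2107.7 r 124.6 col [29. 53. 85.]
51 [402.   5.] z50,90 0.1079 0.1123 c 1517.0 2129.4 r 92.8 col [33. 56. 89.]
148 [465.   6.] z50,90 0.1081 0.1129 c 1962.9 2114.1 r 323.8 col [29. 54. 88.]
20 [310.  22.] z50,90 0.1092 0.1131 c 807.0 1633.4 r 180.5 col [57. 44. 30.]
26 [323.  36.] z50,90 0.1079 0.1124 c 830.2 1353.7 r 60.9 col [74. 57. 39.]
55 [375.  36.] z50,90 0.108 0.1122 c 1116.6 1327.5 r 76.7 col [82. 63. 43.]
57 [269.  98.] z50,90 0.109 0.113 c 499.5 506.6 r 38.4 col [87. 84. 79.]
35 [254. 145.] z50,90 0.1071 0.1101 c 433.0 132.6 r 17.2 col [ 96. 101.  97.]
35 [237. 152.] z50,90 0.1078 0.1106 c 382.1 90.4 r 16.3 col [18. 19. 19.]
37 [269. 155.] z50,90 0.107 0.1103 c 475.0 73.9 r 17.7 col [54. 38. 26.]
61 [329. 168.] z50,90 0.1078 0.1102 c 637.1 1.1 r 22.2 col [100. 104. 101.]
183 [ 97. 181.] z50,90 0.1086 0.1129 c 8.7 -17.8 r 63.7 col [39. 39. 27.]
shift [ 0.0903 -0.2261  0.0014] turn 0.0003 or -3.1413 cur closing -10.88 tilt [-5.e-04  2.e-04 -1.e+00] n 5 t 27.3 grasp [0.6367 0.01   0.2413] q [-0.44  0.31  0.48  1.5  -0.14  1.36 -0.14]
```

View pics/c11.png

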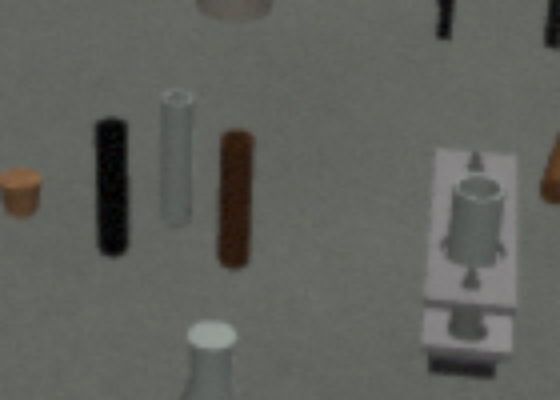

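The wide tube stands upright in the big hole, crop (475,220), with its rim at 0.110. Next I go over the narrow tube, crop (177,155).

```bash
python3 -m inch '0.015 -0.045 0 0 0.6;0.03 -0.09 0 0 0.6;0.045 -0.135 0 0 0.6;0.06 -0.18 0 0 0.6;0.075 -0.226 0 0 0.6;0.075 -0.226 0 0 0.6;0.075 -0.226 0 0 0.6;0.075 -0.226 0 0 0.6'; python3 - <<'E'
from h import *
shot("wrist","w12")
E
python3 rim.py w12 0.105 0.116; python3 plan.py 0.4318 0.1413 0.092 -10.9
```

```text
time: 28.1
position: [0.4298, 0.1255, 0.4045]
tool_rot: [2.423, 1.999, -0.002]
ft_force: [1.4, -0.8, -0.3]
grip_width: 0.597
grip_force: 0.0
193 [253. 173.] z50,90 0.1098 0.1109 c 431.7 143.4 r 12.0 col [239. 244. 243.]
167 [218. 216.] z50,90 0.1096 0.1108 c 383.4 101.5 r 12.5 col [42. 42. 43.]
123 [299. 214.] z50,90 0.1099 0.1108 c 472.5 84.1 r 12.1 col [131.  88.  62.]
81 [453. 238.] z50,90 0.1093 0.1106 c 638.3 25.8 r 13.1 col [222. 229. 227.]
shift [ 0.0161 -0.0013  0.1491] turn -0.0018 or 3.1398 cur closing -11.0 tilt [-6.e-04 -9.e-04 -1.e+00] n 4 t 28.15 grasp [0.43   0.1252 0.2412] q [-0.69 -0.13  0.32  1.93  0.04  1.33 -0.57]
```

```bash
python3 -m inch '0.017 -0.001 0 0 0.6;0.017 -0.001 0.04 0 0.6;0.017 -0.001 0.08 0 0.6;0.017 -0.001 0.12 0 0.6;0.017 -0.001 0.14 0 0.6;0.017 -0.001 0.148 0 0.6;0.017 -0.001 0.148 0 0.6;0.017 -0.001 0.148 0 0.6;0.017 -0.001 0.148 0 0.6' | sed -n 2p; python3 plan.py 0.4318 0.1425 0.092 -10.9
```

```text
position: [0.4324, 0.1435, 0.2587]
shift [-0.0011 -0.0004  0.0032] turn 0.0001 or -3.1415 cur closing -10.89 tilt [ 0.0026  0.0014 -1.    ] n 1 t 29.05 grasp [0.4328 0.1437 0.0952] q [-0.7   0.03  0.33  2.1  -0.01  1.01 -0.56]
```

```bash
python3 -m inch '0 0 0 0 0.6;0 0 0 0 0.15;0 0 0 0 0.15;0 0 0 0 0.15;0 0 0 0 0.15;0 0 0 0 0.15;0 0 0 0 0.15' 12; python3 plan.py 0.4318 0.1425 0.092 -10.9; python3 -m inch '0 0 -0.02 0 0.15;0 0 -0.05 0 0.15;0 0 -0.09 0 0.15;0 0 -0.12 0 0.15;0 0 -0.14 0 0.15;0 0 -0.14 0 0.15;0 0 -0.14 0 0.15'|sed -n '2p;5p'; python3 plan.py 0.6495 0.0765 0.23 -10.9
```

```text
time: 29.75
position: [0.4315, 0.1431, 0.2573]
tool_rot: [2.422, 2.001, 0.0]
ft_force: [0.2, 0.2, 1.3]
grip_width: 0.277
grip_force: 12.0
shift [-0.0005  0.0004  0.0018] turn 0.0003 or -3.1413 cur closing -10.88 tilt [ 2.e-04  1.e-04 -1.e+00] n 1 t 29.75 grasp [0.4316 0.1431 0.0938] q [-0.7   0.03  0.33  2.1  -0.01  1.01 -0.56]
position: [0.4313, 0.143, 0.3968]
grip_width: 0.277
shift [-0.0241  0.2268  0.0033] turn 0.0003 or -3.1413 cur closing -10.88 tilt [-2.e-04  0.e+00 -1.e+00] n 5 t 30.45 grasp [0.4313 0.143  0.2333] q [-0.71 -0.11  0.31  1.93  0.03  1.31 -0.6 ]
```

```bash
python3 -m inch '-0.002 0.02 0 0 0.15;-0.005 0.05 0 0 0.15;-0.009 0.085 0 0 0.15;-0.013 0.12 0 0 0.15;-0.017 0.155 0 0 0.15;-0.02 0.19 0 0 0.15;-0.023 0.215 0 0 0.15;-0.024 0.227 0 0 0.15;-0.024 0.227 0.02 0 0.15;-0.024 0.227 0.04 0 0.15;-0.024 0.227 0.056 0 0.15;-0.024 0.227 0.056 0 0.15;-0.024 0.227 0.056 0 0.15'|sed -n '2p;4p;5p'; python3 - <<'E'
from h import *
shot("side","s13");shot("wrist","w13")
a=cv2.imread("pics/w13.png");s=cv2.imread("pics/s13.png")[120:210,270:390]
cv2.imwrite("pics/c13.png",np.hstack([cv2.resize(a,(400,300)),cv2.resize(s,(400,300))]))
E
python3 plan.py 0.6495 0.0765 0.1138 -10.9
```

```text
position: [0.6497, 0.0767, 0.3406]
ft_force: [-0.2, 0.1, 0.0]
grip_width: 0.279
shift [-0.0003 -0.0008  0.0649] turn 0.0003 or -3.1413 cur closing -10.88 tilt [ 1.6e-03  3.0e-04 -1.0e+00] n 2 t 31.85 grasp [0.6505 0.0767 0.1787] q [-0.51  0.38  0.45  1.54 -0.17  1.26 -0.22]
```

View pics/c13.png

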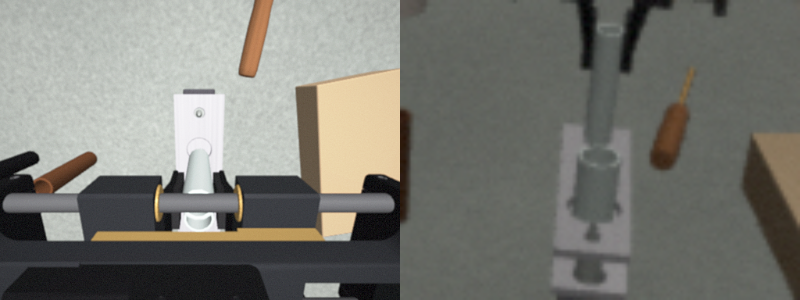

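The narrow tube hangs upright over the small hole, wrist panel (200,148), and the wide tube still stands. Lowering.

```bash
python3 -m inch '0 0 0.01 0 0.15;0 0 0.02 0 0.15;0 0 0.03 0 0.15;0 0 0.04 0 0.15;0 0 0.044 0 0.15;0 0 0.044 0 0.15' | sed -n '2p;4p'; python3 -m inch '0 0 0.008 0 0.15;0 0 0.014 0 0.15;0 0 0.018 0 0.15;0 0 0.02 0 0.15;0 0 0.02 0 0.15;0 0 0.02 0 0.15'; python3 plan.py 0.6495 0.0765 0.1138 -10.9
```

```text
position: [0.6496, 0.0767, 0.2961]
ft_force: [0.5, 0.7, -0.9]
time: 33.05
position: [0.65, 0.0767, 0.2774]
tool_rot: [2.422, 2.001, 0.001]
ft_force: [-1.3, -0.6, -0.1]
grip_width: 0.28
grip_force: 12.0
shift [-0.0002 -0.0004  0.0001] turn 0.0003 or -3.1413 cur closing -10.88 tilt [ 4.e-04  1.e-04 -1.e+00] n 1 t 33.05 grasp [0.65   0.0767 0.1139] q [-0.5   0.44  0.44  1.6  -0.2   1.15 -0.2 ]
```

```bash
python3 -m inch '0 0 0 0 0.5;0 0 0 0 0.5;0 0 0 0 0.5;0 0 0 0 0.5;0 0 -0.03 0 0.5;0 0 -0.07 0 0.5;0 0 -0.11 0 0.5;0 0 -0.15 0 0.5;-0.04 0 -0.15 0 0.5;-0.08 0 -0.15 0 0.5;-0.08 0 -0.15 0 0.5;-0.08 0 -0.15 0 0.5'; python3 - <<'E'
from h import *
shot("side","s14");shot("wrist","w14")
a=cv2.imread("pics/w14.png");s=cv2.imread("pics/s14.png")[130:250,220:380]
cv2.imwrite("pics/c14.png",np.hstack([cv2.resize(a,(400,300)),cv2.resize(s,(400,300))]))
E
echo narrow; python3 rim.py w14 0.124 0.136; echo wide; python3 rim.py w14 0.104 0.116; python3 hol.py w14|head -2
```

```text
time: 34.25
position: [0.6345, -0.0036, 0.4277]
tool_rot: [2.425, 1.997, 0.001]
ft_force: [0.0, 0.8, -0.5]
grip_width: 0.499
grip_force: 0.0
narrow
208 [254. 112.] z50,90 0.13 0.1309 c 649.7 76.1 r 11.7 col [243. 247. 246.]
wide
325 [ 13. 137.] z50,90 0.109 0.1107 c 385.8 100.6 r 14.4 col [37. 37. 38.]
268 [ 97. 138.] z50,90 0.1094 0.1106 c 475.0 81.9 r 13.3 col [121.  83.  61.]
277 [254. 174.] z50,90 0.1098 0.1108 c 637.0 10.5 r 18.1 col [238. 243. 242.]
[254. 123.] 5893 [0.647  0.061  0.0582] (644.1, 45.8, 206.5, 62.1, 79.1) [0.0568 0.0582 0.0594] [238. 237. 241.]
plane [0.0011 0.0003 0.0582]
```

View pics/c14.png

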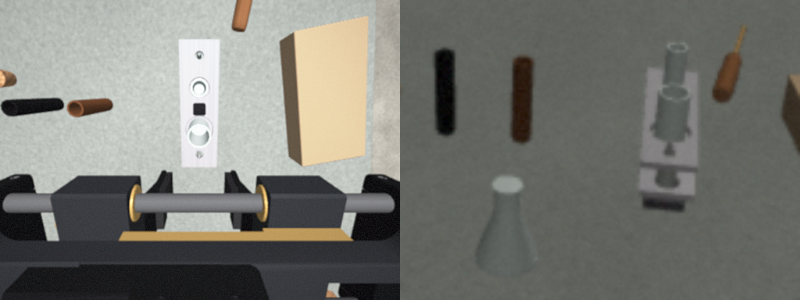

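Both tubes stand in their holes (rims at 0.130 and 0.110), both plates are flat, the flask is upright and the gripper is clear. Handing in.

```bash
python3 -c "from bench import ctrl; print(ctrl.close_job())"
```

```text
the job is handed in; nothing more can be done
None
```

The rack is built and handed in at about 34 s of the 123 s allowed: both plates measured flat, each tube stands upright in its hole, and the flask is standing; the hand-in returned no verdict.

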